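# Switch on the grinding place of a dental laboratory

### The arm

A 6-joint arm with a two-finger parallel gripper is mounted at the origin on the work surface. World frame = base frame: x ahead of the robot, y to its left, z up, the work surface at z = 0. Lengths are in m, angles in rad, forces in N, time in s.
With the tool pointing down it reaches from about 0.3 to 0.775 m from the base axis. Payload 14.6 kg.
Tool frame: the origin (TCP) lies between the finger pads; the fingertips stand 25 mm ahead of it and the grasp point (between the pads) lies 6 mm ahead of it; y points along the fingers, z is the direction in which the jaws open and shut, and the axes are right-handed (so a half turn about y gives the same grasp; the last joint's range is limited). The gripper opens to 94 mm and grips with 3 to 60 N. Pads are 16 mm wide; open, the fingers measure 119 mm over their backs; the gripper's body (75 mm by 177 mm) begins 78 mm behind the grasp point.
Start: joints at [-1.328, 0.3, 1.521, -0, 1.321, -0.067], TCP at [0.168, -0.524, 0.207] pointing down, gripper open.
Joint ranges: [-3.03, 3.03], [-0.79, 2.21], [0.23, 2.52], [-1.04, 4.18], [0, 3.07], [-2.55, 2.55]. Speed limits (rad/s): [2.22, 2.22, 2.57, 3.14, 3.14, 3.14].

### API

Orientations are given as [roll, pitch, yaw] about the fixed x, y, z axes, in that order (R = Rz(yaw) Ry(pitch) Rx(roll)).
In Python, from rig import telemetry, imaging, job gives the robot as it stands.
- The arm moves only by the tool carry_out, never from a script. Its argument "targets" is a list of rows, each a list of 3 entries, a list of its own where there are three numbers: the turn, a rotation vector about the tool's x, y, z in degrees, then the shift along the tool's x, y, z in m, then the closure, from -1 (fully open) to 1 (shut). In form: [[[ax, ay, az], [tx, ty, tz], grip], ...]. A call has 1 to 12 rows; each row shifts and turns the commanded pose from where the row before left it, along the tool's axes as they then stand; what a row does not reach is not made up. A row lasts 1/12 s, in which the tool goes at most 41.7 mm and 7.16 degrees, less where a joint would pass 70% of its speed; a pose out of reach is approached as far as the arm can. A call is refused whole if a number of a shift passes 0.0417 or a number of a turn 7.16, either way. A call with a gripper value outside its range is refused whole. The fingers move at their own pace and stop on an object; the grip force is fixed at half the most. Time passes only in rows, so rows that do not move let the fingers close. It gives the time, the measured TCP pose, the force and the opening at its end, in the units of the state.
- telemetry.get_state(): the state, without advancing time (a new reading comes with each control period).
- imaging.grab_frame(name): name is "scene" or "top"; returns a dict with "image" (384x512x3 uint8, red, green, blue), "depth" (384x512 float32, m along the optical axis (not along the pixel's ray), 0 where there is no reading), "vfov" (degrees; the focal length in pixels is half the picture's height over the tangent of half this angle, whatever the lens; pixels are square), "cx", "cy" (the principal point, pixels), "k1" (the pictures are not rectified: a ray, as slopes to the right and down, at radius r is drawn at 1 + k1 r^2 times it, then the intrinsics apply), "R" (3x3) and "t" (3): a world point X has camera coordinates R X + t. Camera axes: x right, y down, z forward; pixel columns grow to the right and rows downward; lengths in m; the calibration is good to about 2 mm. A picture is of the moment at which its call begins.
- job.close_job(): hands the job in, once; it reports no verdict.
Trained networks look in the newest picture that a camera, given by its name, has taken for a name from the list of things; names that differ only in an ending like _2 or _b are one class to them, and where a whole thing is asked for, a point or a joint stands for the part that bears it (a point fixed in the world has none). Each returns a list of dicts, best first, with "confidence" (0 to 1); they miss things now and then, are a little off and sometimes report something else, mostly with a low value. They report only what shows in the picture. A call takes as long as a camera call. They do not tell look-alikes from the thing itself.
- imaging.recognise(camera, name): "point" ([column, row] in pixels, amid what is visible of it).
- imaging.outline_of(camera, name): "region" (384x512 bool, what is visible of it) and "point" ([column, row] in pixels, amid what is visible of it).
- imaging.pinpoint(camera, name): "point" ([column, row] in pixels: a listed point, or the origin of a listed thing).
The state is a dict: "time": time; "q": joint angles; "dq": joint speeds; "joint_efforts": joint torques, N m; "ee_pos": TCP position; "eef_rot": TCP orientation; "force": force on the tool from outside, world axes, zero at the start; "wrist_torque": the same for the moment, N m; "finger_gap": opening from 0.0 (shut) to 1.0 (fully open).
Only numpy, scipy, OpenCV 4.12 (cv2) and the standard library are available. Lean on these libraries where they do the work, as an engineer would, in place of code of your own. Each camera call takes 0.05 s, during which the arm holds its last target.

### The job

Get the bench ready for grinding: tap down the round key of the dust extractor's control first, then the long bar key of the lamp's control, then the square key of the handpiece control box, each lightly with the fingertips, just far enough that it stays down, in that order. Leave the small stop key beside the square key alone, do not pick up or shove any of the three controls, and do not disturb the other things on the bench.

Things in the scene. Friction and masses are not known exactly. Their poses are not given: they have to be found in the camera images.
- extractor_pad: dust extractor's cordless control: flat white square plate, 100 x 100 mm, 34 mm high, loose on rubber feet, 0.5 kg, with one large round key in its middle. Origin at the centre of its underside, z up.
- round_key_top (a point): centre of the top face of the round key: grey, 42 mm across, its top 52 mm above the bench when up (18 mm above its plate). This point moves down with the key.
- round_key (a joint): the round key. It slides straight down up to 12 mm and stays where it is left, however far: any press of 4 mm or more switches it on, about half way is plenty, and it need not be driven onto its stop. It begins to move at about 4 N and takes 5 N at 4 mm, 7 N at 12 mm. Value: metres pressed down, 0 = up, 0.012 = on its stop.
- lamp_pad: lamp's cordless control: long narrow white plate, 150 x 60 mm (150 along its own x), 28 mm high, loose on rubber feet, 0.45 kg, with one bar-shaped key. Origin at the centre of its underside, z up.
- bar_key_top (a point): centre of the top face of the bar key: grey, 66 x 22 mm (66 along the plate's x), 20 mm off the plate's centre along the plate's +x, its top 46 mm above the bench when up (18 mm above its plate). This point moves down with the key.
- bar_key (a joint): the bar key. It slides straight down up to 12 mm and stays where it is left, however far: any press of 4 mm or more switches it on, about half way is plenty, and it need not be driven onto its stop. It begins to move at about 4 N and takes 5 N at 4 mm, 7 N at 12 mm. Value: metres pressed down, 0 = up, 0.012 = on its stop.
- handpiece_box: handpiece control box: white box, 140 x 100 mm (140 along its own x), 52 mm high, loose on rubber feet, 0.7 kg, with a square key towards one end and a dial (32 mm across, 12 mm high, not used) and a small round stop key side by side towards the other. Origin at the centre of its underside, z up.
- square_key_top (a point): centre of the top face of the square key: grey, 32 x 32 mm, 35 mm off the box's centre along the box's +x, its top 70 mm above the bench when up (18 mm above the box's top). This point moves down with the key.
- square_key (a joint): the square key. It slides straight down up to 12 mm and stays where it is left, however far: any press of 4 mm or more switches it on, about half way is plenty, and it need not be driven onto its stop. It begins to move at about 4 N and takes 5 N at 4 mm, 7 N at 12 mm. Value: metres pressed down, 0 = up, 0.012 = on its stop.
- stop_key (a joint): the small round stop key, 16 mm across, at (-35, -24) mm in the box's own x, y, its top 6 mm above the box's top; it is just as easily pressed and has 4 mm of travel. Value: metres pressed down; to be left at 0.
- stain_jar: small closed glass jar, 34 mm across, 42 mm high, standing between two controls. Origin under its centre.
- liquid_bottle: small closed amber bottle, 34 mm across, 80 mm high, standing between two controls. Origin under its centre.
- jaw_model: plaster model of a row of teeth on a 62 x 66 mm base, 28 mm high, near the robot. Origin under its centre.
- wax_knife: wax knife with wooden handle, 157 mm long along its x, 10 mm high, lying near the robot. Origin under its middle.
- firing_tray: round white ceramic tray with four pins, 72 mm across, 29 mm high, beyond the controls. Origin under its centre.
- mixing_bowl: grey mixing bowl, 116 mm across, 60 mm high, beyond the controls. Origin under its centre.
- mug: white mug, 74 mm across plus handle, 85 mm high, beyond the controls. Origin under its centre.
Not all that is in view belongs to the job. What is shaped like the lamp_pad but orange or purple is not meant.

How it is judged:
By the outcome, as a careful person would: the job done as asked, in the order asked, and still so for the second after the job is handed in, with the robot touching nothing.
It also fails if it takes over 58 s, if anything falls off the work surface, if the arm or the gripper's body presses on something with over 40 N, if the wrist force passes 120 N, or if a joint passes its speed limit or range.

## Working session

There is one attempt and no reset: what is moved stays moved. The work goes in short steps, Python scripts to look and compute and a tool call to move; the robot and the scene stay as the last step left them, time stands still between calls to the robot, and variables do not carry over. Pictures are saved under pics/ and viewed, and the job is handed in when it is done.

Besides the shell and the picture viewer there is one more tool, called after ">>>" by a JSON object that holds its "op" and its "data", one argument or row to a line. carry_out: Moves the arm, as the interface text tells. Its arguments: {"type":"object","properties":{"targets":{"type":"array"}},"required":["targets"]}

```bash
mkdir -p pics; ls; python3 - <<'E'
from rig import telemetry, imaging, job
import cv2,numpy as np
s=telemetry.get_state()
print({k:np.round(v,3).tolist() for k,v in s.items()})
for c in ("scene","top"):
    f=imaging.grab_frame(c)
    print(c,f["vfov"],f["cx"],f["cy"],f["k1"],np.round(f["R"],3).tolist(),np.round(f["t"],3).tolist())
    cv2.imwrite(f"pics/{c}0.png",cv2.resize(f["image"][:,:,::-1],(800,600)))
    np.savez(f"{c}0.npz",**f)
    for n in ("round_key_top","bar_key_top","square_key_top","extractor_pad","lamp_pad","handpiece_box","stop_key"):
        try: print(n,[(np.round(d["point"],1).tolist(),round(d["confidence"],2)) for d in imaging.pinpoint(c,n)])
        except Exception as e: print(n,e)
E
```

```text
pics
{'time': 0.0, 'q': [-1.328, 0.3, 1.522, -0.0, 1.321, -0.067], 'dq': [-0.001, 0.001, 0.0, 0.001, -0.0, 0.002], 'joint_efforts': [0.001, -53.18, -35.274, 0.071, 0.024, -0.0], 'ee_pos': [0.168, -0.524, 0.206], 'eef_rot': [-1.572, 0.0, -2.832], 'force': [0.358, -0.176, -0.31], 'wrist_torque': [-0.01, 0.004, -0.019], 'finger_gap': 0.999}
scene 49.94694485016254 246.76605377577937 185.71012239333547 -0.03903462468708054 [[0.675, 0.738, -0.019], [0.513, -0.487, -0.707], [-0.531, 0.467, -0.707]] [-0.413, -0.204, 1.423]
round_key_top [([296.6, 153.2], 0.7)]
bar_key_top [([239.0, 199.1], 0.8), ([303.3, 115.6], 0.62), ([108.6, 214.5], 0.47), ([236.0, 124.2], 0.43), ([147.7, 261.9], 0.19)]
square_key_top [([143.9, 262.3], 0.8)]
extractor_pad [([295.3, 167.9], 0.81)]
lamp_pad [([241.0, 130.8], 0.9), ([300.9, 126.9], 0.85), ([236.2, 207.0], 0.82), ([110.9, 217.3], 0.75)]
handpiece_box [([140.7, 271.6], 0.74)]
stop_key it knows: bar_key_top, extractor_pad, firing_tray, handpiece_box, jaw_model, lamp_pad, liquid_bottle, mixing_bowl, mug, round_key_top, square_key_top, stain_jar, wax_knife
top 46.68627054813179 258.85188467874406 188.80312742342335 -0.14812050778355398 [[0.028, -0.999, 0.034], [-0.995, -0.031, -0.097], [0.098, -0.031, -0.995]] [0.013, 0.55, 1.142]
round_key_top [([166.3, 189.1], 0.76), ([375.9, 185.5], 0.57)]
bar_key_top [([174.2, 276.2], 0.72), ([363.5, 267.6], 0.69), ([256.3, 182.5], 0.56), ([98.1, 237.4], 0.48)]
square_key_top [([375.4, 183.2], 0.64), ([324.1, 213.4], 0.41)]
extractor_pad [([172.8, 191.9], 0.71)]
lamp_pad [([260.6, 191.5], 0.68), ([104.2, 231.9], 0.62), ([166.7, 281.5], 0.58), ([360.6, 273.6], 0.58)]
handpiece_box [([373.2, 195.9], 0.7)]
stop_key it knows: bar_key_top, extractor_pad, firing_tray, handpiece_box, jaw_model, lamp_pad, liquid_bottle, mixing_bowl, mug, round_key_top, square_key_top, stain_jar, wax_knife
```

View pics/scene0.png

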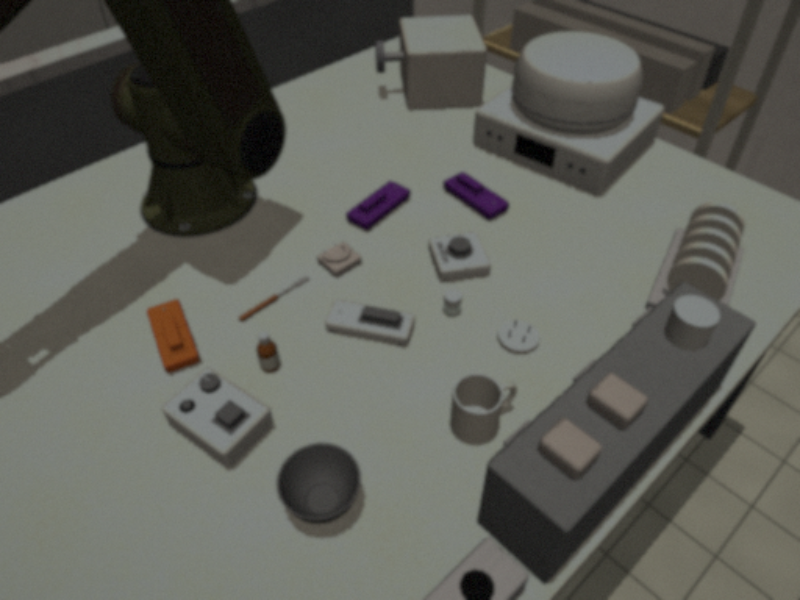

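View pics/top0.png

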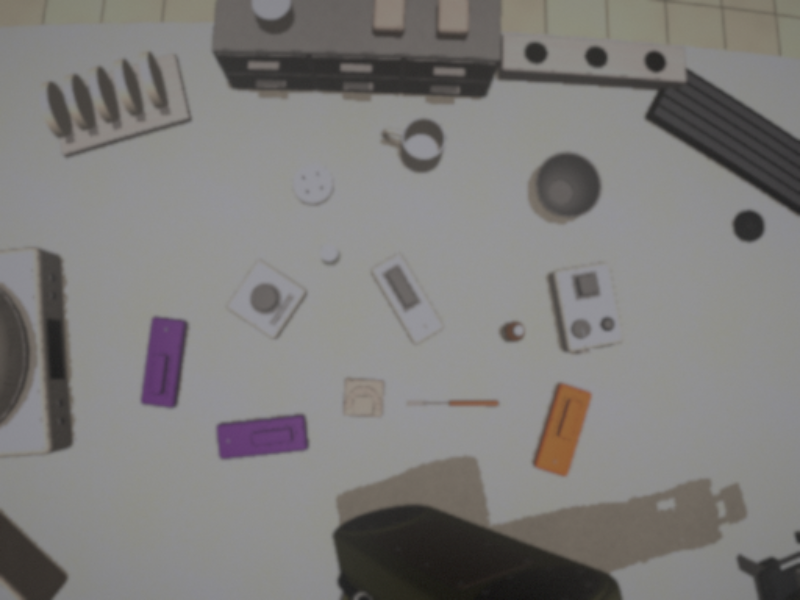

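The top view shows the white extractor control at about (265,298), the white lamp control at (405,297) and the handpiece box at (587,305), in the 800x600 picture. The purple and orange ones are decoys. Next I locate the key tops by intersecting rays with the known heights in both views.

```bash
cat > h.py <<'E'
import numpy as np,cv2
def ray(f,p):
    fl=192/np.tan(np.radians(float(f["vfov"]))/2)
    d=np.array([(p[0]-f["cx"])/fl,(p[1]-f["cy"])/fl]); u=d.copy()
    for _ in range(20): u=d/(1+f["k1"]*(u@u))
    R=np.array(f["R"]);t=np.array(f["t"])
    return -R.T@t, R.T@np.array([u[0],u[1],1])
def onz(f,p,z):
    o,d=ray(f,p); return (o+d*(z-o[2])/d[2])
def proj(f,X):
    fl=192/np.tan(np.radians(float(f["vfov"]))/2)
    c=np.array(f["R"])@np.array(X)+np.array(f["t"]); u=c[:2]/c[2]; u=u*(1+f["k1"]*(u@u))
    return np.array([u[0]*fl+f["cx"],u[1]*fl+f["cy"]])
E
python3 - <<'E'
from h import *
from rig import imaging
F={c:np.load(c+"0.npz") for c in("scene","top")}
g={c:F[c]["image"].astype(int) for c in F}
seeds={"round":{"scene":(459,246),"top":(265,297)},"bar":{"scene":(381,316),"top":(402,287)},"square":{"scene":(231,414),"top":(586,286)}}
Z={"round":.052,"bar":.046,"square":.070}
for n in seeds:
    for c in F:
        p=np.array(seeds[n][c])*.64
        print(n,c,"seed",np.round(onz(F[c],p,Z[n]),4))
for c,n in (("scene","round_key_top"),("scene","bar_key_top"),("scene","square_key_top"),("top","round_key_top"),("top","bar_key_top"),("top","square_key_top")):
    for d in imaging.pinpoint(c,n): print(c,n,round(d["confidence"],2),np.round(onz(F[c],d["point"],Z[n.split("_")[0]]),4))
for c in F:
  for n in ("extractor_pad","lamp_pad","handpiece_box"):
    for d in imaging.pinpoint(c,n): print(c,n,round(d["confidence"],2),np.round(onz(F[c],d["point"],0),4))
im=F["top"]["image"][130:260,120:420][:,:,::-1]
im=cv2.convertScaleAbs(im,alpha=1.5)
cv2.imwrite("pics/crop_top.png",cv2.resize(im,None,fx=2.66,fy=2.66,interpolation=cv2.INTER_CUBIC))
E
```

```text
round scene seed [0.5443 0.2507 0.052 ]
round top seed [0.5365 0.2592 0.052 ]
bar scene seed [0.5719 0.0271 0.046 ]
bar top seed [0.5606 0.0344 0.046 ]
square scene seed [ 0.5824 -0.2765  0.07  ]
square top seed [ 0.5694 -0.2689  0.07  ]
scene round_key_top 0.7 [0.537  0.2709 0.052 ]
scene bar_key_top 0.8 [0.5544 0.0253 0.046 ]
scene bar_key_top 0.62 [0.4173 0.4344 0.046 ]
scene bar_key_top 0.47 [ 0.3603 -0.2604  0.046 ]
scene bar_key_top 0.43 [0.2975 0.2408 0.046 ]
scene bar_key_top 0.19 [ 0.5578 -0.2664  0.046 ]
scene square_key_top 0.8 [ 0.57   -0.2792  0.07  ]
top round_key_top 0.76 [0.5387 0.2678 0.052 ]
top round_key_top 0.57 [ 0.5651 -0.2767  0.052 ]
top bar_key_top 0.72 [0.3172 0.2394 0.046 ]
top bar_key_top 0.69 [ 0.3506 -0.2472  0.046 ]
top bar_key_top 0.56 [0.5636 0.037  0.046 ]
top bar_key_top 0.48 [0.4086 0.4414 0.046 ]
top square_key_top 0.64 [ 0.569  -0.2699  0.07  ]
top square_key_top 0.41 [ 0.4876 -0.1366  0.07  ]
scene extractor_pad 0.81 [ 0.5421  0.2646 -0.    ]
scene lamp_pad 0.9 [ 0.2894  0.2683 -0.    ]
scene lamp_pad 0.85 [0.4147 0.4303 0.    ]
scene lamp_pad 0.82 [0.5384 0.0271 0.    ]
scene lamp_pad 0.75 [ 0.3296 -0.2495  0.    ]
scene handpiece_box 0.74 [ 0.5373 -0.2838  0.    ]
top extractor_pad 0.71 [0.5365 0.2592 0.    ]
top lamp_pad 0.68 [0.5449 0.0236 0.    ]
top lamp_pad 0.62 [0.4229 0.4404 0.    ]
top lamp_pad 0.58 [0.2977 0.2659 0.    ]
top lamp_pad 0.58 [ 0.331  -0.2521  0.    ]
top handpiece_box 0.7 [ 0.5422 -0.2848  0.    ]
```

View pics/crop_top.png

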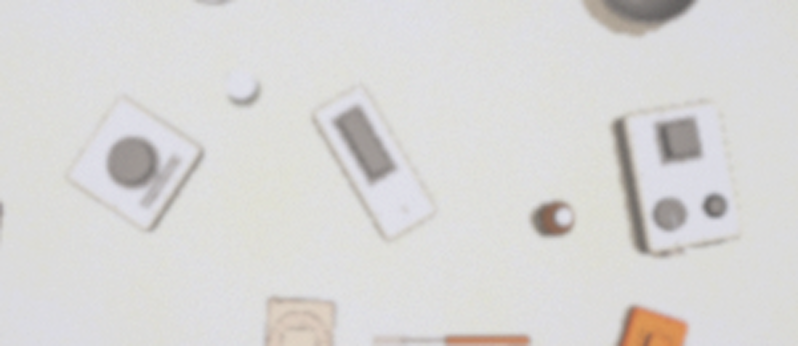

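```bash
python3 - <<'E'
from h import *
F={c:np.load(c+"0.npz") for c in("scene","top")}
W={"round":(.537,.26,.052),"bar":(.562,.035,.046),"square":(.570,-.27,.070)}
for c in F:
  print(c,"cam",np.round(-F[c]["R"].T@F[c]["t"],3))
  tiles=[]
  for n,X in W.items():
    p=proj(F[c],X); x0,y0=int(p[0])-24,int(p[1])-24
    im=cv2.convertScaleAbs(F[c]["image"][y0:y0+48,x0:x0+48][:,:,::-1].copy(),alpha=1.5)
    im=cv2.resize(im,(384,384),interpolation=cv2.INTER_CUBIC)
    q=((p-[x0,y0]+.5)*8).astype(int); cv2.drawMarker(im,tuple(int(v) for v in q),(0,0,255),0,12,1)
    im=cv2.resize(im,(264,264)); tiles.append(im)
    # depth-based height at patch
    d=F[c]["depth"]; u,v=int(round(p[0])),int(round(p[1]))
    pts=[]
    for du in range(-2,3):
      for dv in range(-2,3):
        z=d[v+dv,u+du]
        if z>0:
          o,r=ray(F[c],(u+du,v+dv)); pts.append(o+r*z)
    print(n,c,np.round(p,1),len(pts),np.round(np.median(pts,0),4) if pts else None)
  cv2.imwrite(f"pics/t_{c}.png",np.hstack(tiles))
a=cv2.imread("pics/t_scene.png");b=cv2.imread("pics/t_top.png");cv2.imwrite("pics/tiles.png",np.vstack([a,b]))
E
```

```text
scene cam [ 1.138 -0.459  0.854]
round scene [294.1 154.9] 25 [0.5382 0.2594 0.0527]
bar scene [243.6 198.8] 24 [0.5637 0.0346 0.0467]
square scene [147.3 260. ] 25 [ 0.5693 -0.2707  0.0698]
top cam [0.435 0.066 1.189]
round top [169.3 189.9] 25 [0.5367 0.2608 0.0513]
bar top [257.1 183.2] 25 [0.5624 0.0352 0.0458]
square top [375.4 182.8] 24 [ 0.5695 -0.2693  0.0694]
```

View pics/tiles.png

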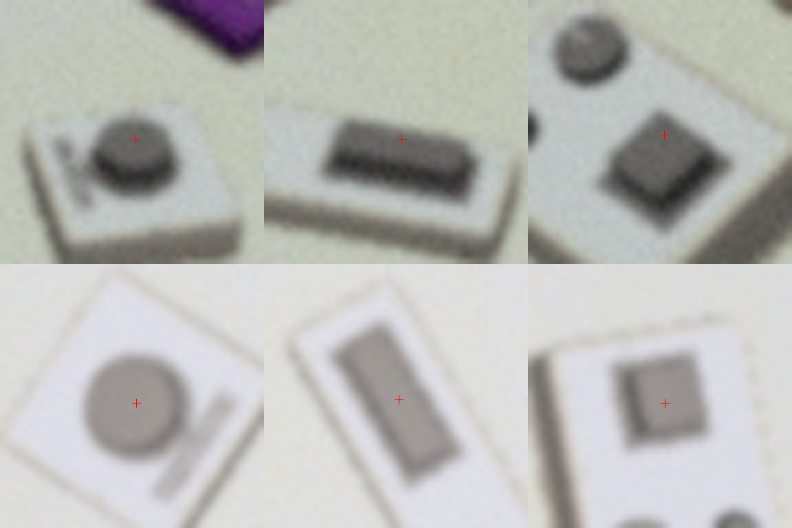

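```bash
python3 - <<'E'
from h import *
F={c:np.load(c+"0.npz") for c in("scene","top")}
W={"round":(.537,.26,.052),"bar":(.562,.035,.046),"square":(.570,-.27,.070)}
PL={"round":.034,"bar":.028,"square":.052}
for c in F:
  f=F[c];fl=192/np.tan(np.radians(float(f["vfov"]))/2)
  K=np.array([[fl,0,f["cx"]],[0,fl,f["cy"]],[0,0,1]])
  vv,uu=np.mgrid[0:384,0:512]
  P=np.zeros((384,512,3))
  for v in range(100,320):
    for u in range(80,420):
      z=f["depth"][v,u]
      if z>0:
        o,r=ray(f,(u,v));P[v,u]=o+r*z
  np.save(c+"_P.npy",P)
  for n,X in W.items():
    D=np.hypot(P[...,0]-X[0],P[...,1]-X[1])
    m=(abs(P[...,2]-X[2])<.008)&(D<.05)
    k,lab,st,cen=cv2.connectedComponentsWithStats(m.astype(np.uint8))
    i=1+np.argmax(st[1:,4]);m=lab==i
    q=P[m]; (cx,cy),sz,an=cv2.minAreaRect(q[:,:2].astype(np.float32)*1000)
    print(c,n,"key n",m.sum(),"mean",np.round(q.mean(0),4),"rect",round(cx,1),round(cy,1),np.round(sz,1),round(an,1))
    Dm=(abs(P[...,2]-PL[n])<.006)&(D<.12)
    k,lab,st,cen=cv2.connectedComponentsWithStats(Dm.astype(np.uint8))
    i=1+np.argmax(st[1:,4]);q=P[lab==i]
    (cx,cy),sz,an=cv2.minAreaRect(q[:,:2].astype(np.float32)*1000)
    print("    plate z",np.round(np.median(q[:,2]),4),"rect",round(cx,1),round(cy,1),np.round(sz,1),round(an,1))
E
```

```text
scene round key n 125 mean [0.539  0.256  0.0513] rect 536.9 258.3 [39.1 41.7] 88.0
    plate z 0.0341 rect 538.6 257.1 [ 99.8 102.7] 58.6
scene bar key n 180 mean [0.5649 0.0304 0.0451] rect 563.0 31.7 [65.7 25.2] 33.2
    plate z 0.0279 rect 546.9 20.2 [148.5  61.8] 32.1
scene square key n 189 mean [ 0.5778 -0.2764  0.069 ] rect 575.7 -275.7 [33.5 32.8] 12.9
    plate z 0.0517 rect 541.9 -283.2 [141.1  99.8] 11.8
top round key n 212 mean [0.537  0.2614 0.0512] rect 537.2 261.5 [41.5 40.2] 47.8
    plate z 0.0335 rect 536.9 261.7 [101.5 100.1] 58.3
top bar key n 213 mean [0.5626 0.0369 0.0452] rect 562.9 37.0 [65.  21.9] 31.6
    plate z 0.0269 rect 545.7 26.0 [149.   59.7] 32.0
top square key n 155 mean [ 0.5736 -0.2719  0.0688] rect 574.1 -272.5 [32.  33.1] 11.1
    plate z 0.0509 rect 539.0 -279.2 [139.8  99.3] 10.3
```

Both depth clouds give the same key sizes and agree to about 3 mm. I take round (0.5375, 0.2595), bar (0.563, 0.034) at 32° and square (0.5745, -0.274) at 11°. Now I close the fingers and turn to yaw -58°.

>>> {"op": "carry_out", "data": {
  "targets": [
    [[0,-7,0],[0,0,0],1],
    [[0,-7,0],[0,0,0],1],
    [[0,-7,0],[0,0,0],1],
    [[0,-7,0],[0,0,0],1],
    [[0,-7,0],[0,0,0],1],
    [[0,-7,0],[0,0,0],1],
    [[0,-7,0],[0,0,0],1],
    [[0,-7,0],[0,0,0],1],
    [[0,-7,0],[0,0,0],1],
    [[0,-7,0],[0,0,0],1],
    [[0,-7,0],[0,0,0],1],
    [[0,-7,0],[0,0,0],1]
  ]
}}

```text
time: 2.3
ee_pos: [0.1677, -0.5238, 0.2071]
eef_rot: [-1.571, -0.0, -1.36]
force: [0.9, 0.5, 0.3]
finger_gap: 0.182
```

>>> {"op": "carry_out", "data": {
  "targets": [
    [[0,-7,0],[0,0,0],1],
    [[0,-7,0],[0,0,0],1],
    [[0,-6,0],[0,0,0],1],
    [[0,0,0],[0,0,0],1]
  ]
}}

```text
time: 2.63
ee_pos: [0.1677, -0.5238, 0.207]
eef_rot: [-1.571, -0.0, -1.012]
force: [-0.5, 0.6, 1.1]
finger_gap: 0.005
```

```bash
cat > g.py <<'E'
import sys,numpy as np
from scipy.spatial.transform import Rotation as Ro
from rig import telemetry
s=telemetry.get_state()
R=Ro.from_euler("xyz",s["eef_rot"]).as_matrix()
print("t",s["time"],"pos",np.round(s["ee_pos"],4),"rot",np.round(np.degrees(s["eef_rot"]),2),"F",np.round(s["force"],2),"gap",round(s["finger_gap"],3),"q",np.round(s["q"],2))
if len(sys.argv)>3:
    d=np.array([float(a) for a in sys.argv[1:4]])-s["ee_pos"]; print("tool shift",np.round(R.T@d,4), "down dir",np.round(R[:,1],4))
E
python3 g.py .5375 .2595 .2
```

```text
t 2.6333 pos [ 0.1677 -0.5238  0.207 ] rot [-90.    -0.   -57.96] F [-0.45  0.6   1.09] gap 0.005 q [-1.33  0.3   1.52 -0.    1.32 -1.89]
tool shift [-0.4679  0.007   0.729 ] down dir [-0. -0. -1.]
```

>>> {"op": "carry_out", "data": {
  "targets": [
    [[0,0,0],[-0.0195,0,0.0304],1],
    [[0,0,0],[-0.0195,0,0.0304],1],
    [[0,0,0],[-0.0195,0,0.0304],1],
    [[0,0,0],[-0.0195,0,0.0304],1],
    [[0,0,0],[-0.0195,0,0.0304],1],
    [[0,0,0],[-0.0195,0,0.0304],1],
    [[0,0,0],[-0.0195,0,0.0304],1],
    [[0,0,0],[-0.0195,0,0.0304],1],
    [[0,0,0],[-0.0195,0,0.0304],1],
    [[0,0,0],[-0.0195,0,0.0304],1],
    [[0,0,0],[-0.0195,0,0.0304],1],
    [[0,0,0],[-0.0195,0,0.0304],1]
  ]
}}

```text
time: 3.63
ee_pos: [0.3551, -0.1312, 0.2074]
eef_rot: [-1.57, -0.001, -1.021]
force: [0.6, -1.6, 0.2]
finger_gap: 0.006
```

>>> {"op": "carry_out", "data": {
  "targets": [
    [[0,0,0],[-0.0195,0,0.0304],1],
    [[0,0,0],[-0.0195,0,0.0304],1],
    [[0,0,0],[-0.0195,0,0.0304],1],
    [[0,0,0],[-0.0195,0,0.0304],1],
    [[0,0,0],[-0.0195,0,0.0304],1],
    [[0,0,0],[-0.0195,0,0.0304],1],
    [[0,0,0],[-0.0195,0,0.0304],1],
    [[0,0,0],[-0.0195,0,0.0304],1],
    [[0,0,0],[-0.0195,0,0.0304],1],
    [[0,0,0],[-0.0195,0,0.0304],1],
    [[0,0,0],[-0.0195,0,0.0304],1],
    [[0,0,0],[0,0,0],1]
  ]
}}

```text
time: 4.63
ee_pos: [0.5272, 0.2299, 0.2061]
eef_rot: [-1.571, 0.001, -1.018]
force: [-1.2, -0.0, -0.6]
finger_gap: 0.005
```

```bash
python3 g.py .5375 .2595 .087
```

```text
t 4.6333 pos [0.5272 0.2299 0.2061] rot [-9.002e+01  4.000e-02 -5.831e+01] F [-1.21 -0.   -0.63] gap 0.005 q [ 0.35  0.36  1.45  0.    1.34 -0.21]
tool shift [-0.0197  0.1191  0.0244] down dir [-7.e-04  5.e-04 -1.e+00]
```

>>> {"op": "carry_out", "data": {
  "targets": [
    [[0,0,0],[-0.0197,0,0.0244],1],
    [[0,0,0],[0,0.03,0],1],
    [[0,0,0],[0,0.03,0],1],
    [[0,0,0],[0,0.03,0],1],
    [[0,0,0],[0,0.015,0],1],
    [[0,0,0],[0,0.008,0],1],
    [[0,0,0],[0,0,0],1],
    [[0,0,0],[0,0,0],1]
  ]
}}

```text
time: 5.3
ee_pos: [0.537, 0.255, 0.0949]
eef_rot: [-1.57, -0.0, -1.018]
force: [0.0, 1.1, 0.3]
finger_gap: 0.004
```

```bash
python3 g.py .5375 .2595 .077;  python3 - <<'E'
from rig import imaging
import cv2,numpy as np
f=imaging.grab_frame("scene")
im=f["image"][100:220,200:370][:,:,::-1]
cv2.imwrite("pics/a.png",cv2.resize(im,None,fx=4.5,fy=4.5,interpolation=cv2.INTER_CUBIC))
E
```

```text
t 5.3 pos [0.537  0.255  0.0949] rot [-8.995e+01 -1.000e-02 -5.834e+01] F [0.05 1.12 0.31] gap 0.004 q [ 0.38  0.51  1.51 -0.    1.13 -0.17]
tool shift [-0.0036  0.0179  0.0028] down dir [ 8.e-04  3.e-04 -1.e+00]
```

View pics/a.png

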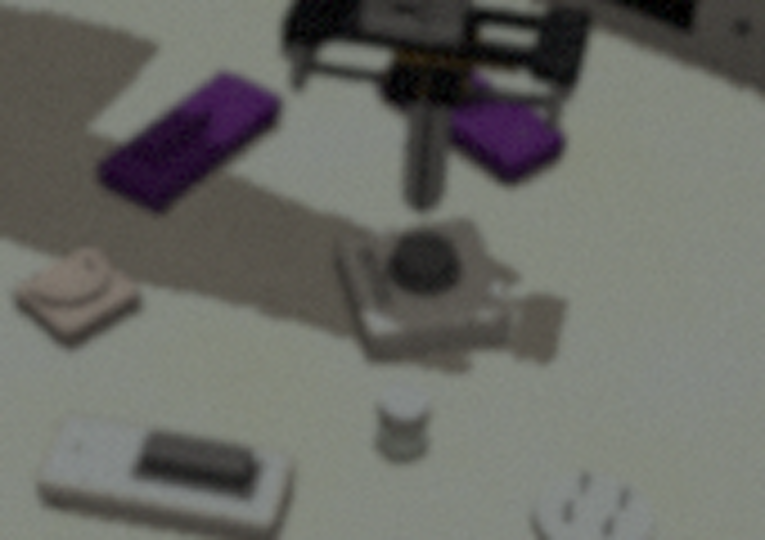

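The picture shows the closed fingers at about (425,205), just above the round key at (425,262). Continuing down in small steps.

>>> {"op": "carry_out", "data": {
  "targets": [
    [[0,0,0],[-0.0035,0.008,0.0025],1],
    [[0,0,0],[0,0,0],1],
    [[0,0,0],[0,0,0],1],
    [[0,0,0],[0,0,0],1]
  ]
}}

```text
time: 5.68
ee_pos: [0.537, 0.2595, 0.0863]
eef_rot: [-1.57, -0.0, -1.017]
force: [-0.2, 0.1, 0.3]
finger_gap: 0.004
```

```bash
python3 g.py .5375 .2595 .077
```

```text
t 5.6833 pos [0.537  0.2595 0.0863] rot [-89.98  -0.   -58.25] F [-0.22  0.11  0.33] gap 0.004 q [ 0.39  0.52  1.5   0.    1.11 -0.17]
tool shift [0.0003 0.0093 0.0004] down dir [ 3.e-04  1.e-04 -1.e+00]
```

>>> {"op": "carry_out", "data": {
  "targets": [
    [[0,0,0],[0,0.004,0],1],
    [[0,0,0],[0,0.003,0],1],
    [[0,0,0],[0,0.002,0],1],
    [[0,0,0],[0,0.001,0],1],
    [[0,0,0],[0,0.001,0],1],
    [[0,0,0],[0,0.001,0],1],
    [[0,0,0],[0,0,0],1],
    [[0,0,0],[0,0,0],1]
  ]
}}

```text
time: 6.35
ee_pos: [0.5369, 0.2594, 0.0741]
eef_rot: [-1.571, -0.0, -1.017]
force: [-0.1, 0.1, -0.7]
finger_gap: 0.007
```

>>> {"op": "carry_out", "data": {
  "targets": [
    [[0,0,0],[0,0.001,0],1],
    [[0,0,0],[0,0.001,0],1],
    [[0,0,0],[0,0,0],1]
  ]
}}

```text
time: 6.6
ee_pos: [0.5368, 0.2594, 0.0718]
eef_rot: [-1.571, 0.0, -1.017]
force: [-0.1, -0.8, 0.1]
finger_gap: 0.004
```

No force has shown yet, so I look before going further.

```bash
cat > look.py <<'E'
import sys,cv2,numpy as np
from rig import imaging
from h import *
name,x,y,z=sys.argv[1],*map(float,sys.argv[2:5])
T=[]
for c in("scene","top"):
    f=imaging.grab_frame(c);p=proj(f,(x,y,z));x0,y0=int(p[0])-32,int(p[1])-32
    im=cv2.convertScaleAbs(f["image"][y0:y0+64,x0:x0+64][:,:,::-1].copy(),alpha=2.2)
    T.append(cv2.resize(im,(390,390),interpolation=cv2.INTER_CUBIC)); np.savez(c+"_last.npz",**f)
cv2.imwrite(f"pics/{name}.png",np.hstack(T))
E
python3 look.py b .5375 .2595 .052
```

```text
(no output)
```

View pics/b.png

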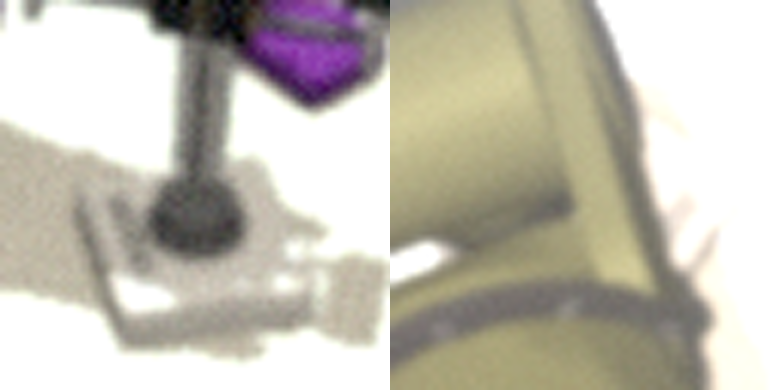

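```bash
python3 - <<'E'
from h import *
f=np.load("scene_last.npz");f0=np.load("scene0.npz")
p=proj(f,(.5375,.2595,.052));print(p)
u=int(round(p[0]))
for v in range(int(p[1])-12,int(p[1])+12):
    r=[]
    for g in (f0,f):
        z=g["depth"][v,u]
        o,d=ray(g,(u,v)); r.append(np.round((o+d*z)*1000,0).astype(int) if z>0 else None)
    print(v,*r,g["image"][v,u])
E
```

```text
[294.10460752 155.01335712]
143 [458 349   1] [539 253 102] [44 43 43]
144 [464 343   3] [539 253  98] [40 38 37]
145 [465 341   1] [540 252  96] [44 44 41]
146 [468 338   0] [541 252  93] [38 38 36]
147 [469 338  -4] [540 253  88] [41 41 39]
148 [477 329   2] [542 251  87] [41 37 39]
149 [478 327   0] [541 253  81] [40 40 38]
150 [509 291  35] [543 250  80] [47 44 44]
151 [528 268  57] [544 250  77] [40 42 40]
152 [529 269  53] [545 249  74] [43 43 40]
153 [534 263  56] [531 266  52] [42 42 40]
154 [533 263  51] [534 263  52] [39 39 36]
155 [536 261  50] [539 257  54] [42 43 38]
156 [540 256  52] [541 256  52] [40 40 37]
157 [544 252  52] [542 254  51] [41 41 40]
158 [546 250  51] [547 249  53] [42 42 40]
159 [550 246  53] [550 246  53] [38 39 36]
160 [551 245  50] [550 245  49] [39 37 36]
161 [552 244  47] [550 246  44] [32 31 28]
162 [552 244  43] [549 247  39] [31 29 27]
163 [549 249  34] [552 245  39] [34 35 32]
164 [552 245  35] [553 243  37] [42 40 39]
165 [555 242  35] [556 241  36] [59 60 53]
166 [559 238  35] [557 239  34] [78 74 71]
```

The depth shows the closed fingertips still about 20 mm above the key, at z ≈ 0.073, and the key still up at 0.052. So I descend slowly and watch the force.

>>> {"op": "carry_out", "data": {
  "targets": [
    [[0,0,0],[0,0.003,0],1],
    [[0,0,0],[0,0.003,0],1],
    [[0,0,0],[0,0.003,0],1],
    [[0,0,0],[0,0.001,0],1],
    [[0,0,0],[0,0,0],1],
    [[0,0,0],[0,0,0],1]
  ]
}}

```text
time: 7.2
ee_pos: [0.5369, 0.2594, 0.062]
eef_rot: [-1.571, 0.0, -1.017]
force: [-0.2, -0.4, -0.9]
finger_gap: 0.006
```

```bash
cat > dz.py <<'E'
import sys
from h import *
from rig import imaging
x,y,z=map(float,sys.argv[1:4])
f=imaging.grab_frame("scene");p=proj(f,(x,y,z));u0=int(round(p[0]))
for v in range(int(p[1])-12,int(p[1])+12):
    r=[]
    for u in (u0-1,u0,u0+1,u0+2):
        zz=f["depth"][v,u];o,d=ray(f,(u,v));r.append((np.round((o+d*zz)*1000).astype(int)).tolist())
    print(v,r)
E
python3 dz.py .5375 .2595 .052
```

```text
143 [[541, 246, 107], [539, 253, 102], [545, 251, 107], [546, 253, 107]]
144 [[538, 250, 100], [541, 250, 102], [546, 250, 104], [546, 254, 102]]
145 [[537, 252, 94], [540, 252, 96], [544, 251, 99], [547, 253, 99]]
146 [[541, 247, 95], [540, 252, 92], [544, 253, 94], [546, 254, 95]]
147 [[540, 248, 91], [542, 251, 90], [544, 253, 91], [547, 254, 92]]
148 [[538, 251, 85], [541, 252, 86], [545, 251, 88], [547, 253, 88]]
149 [[538, 252, 80], [542, 251, 83], [547, 250, 86], [549, 252, 86]]
150 [[539, 251, 77], [543, 251, 80], [545, 252, 81], [546, 256, 79]]
151 [[540, 250, 74], [542, 252, 75], [545, 253, 76], [547, 255, 76]]
152 [[540, 250, 71], [544, 251, 73], [546, 253, 73], [546, 256, 71]]
153 [[540, 250, 67], [543, 251, 68], [544, 255, 66], [546, 257, 67]]
154 [[540, 251, 62], [543, 252, 64], [546, 254, 65], [539, 266, 54]]
155 [[536, 256, 53], [545, 251, 62], [539, 262, 52], [542, 263, 53]]
156 [[541, 251, 55], [539, 258, 50], [541, 259, 51], [545, 260, 53]]
157 [[541, 251, 52], [544, 252, 52], [546, 254, 53], [547, 257, 52]]
158 [[544, 248, 51], [547, 249, 53], [550, 250, 53], [550, 254, 52]]
159 [[548, 243, 53], [550, 246, 53], [552, 248, 52], [553, 251, 52]]
160 [[549, 242, 50], [550, 245, 49], [554, 246, 51], [555, 249, 50]]
161 [[548, 244, 45], [550, 246, 45], [552, 248, 45], [555, 249, 46]]
162 [[550, 242, 43], [550, 247, 40], [553, 248, 42], [556, 249, 43]]
163 [[550, 243, 39], [553, 244, 40], [554, 247, 39], [553, 252, 35]]
164 [[550, 242, 35], [553, 244, 36], [554, 248, 34], [557, 248, 36]]
165 [[552, 240, 34], [557, 239, 38], [557, 244, 35], [559, 246, 35]]
166 [[557, 235, 36], [559, 237, 37], [561, 240, 35], [562, 243, 34]]
```

>>> {"op": "carry_out", "data": {
  "targets": [
    [[0,0,0],[0,0.003,0],1],
    [[0,0,0],[0,0.003,0],1],
    [[0,0,0],[0,0.001,0],1],
    [[0,0,0],[0,0,0],1]
  ]
}}

```text
time: 7.58
ee_pos: [0.5367, 0.2593, 0.0546]
eef_rot: [-1.571, 0.0, -1.017]
force: [0.1, 0.0, -0.4]
finger_gap: 0.002
```

>>> {"op": "carry_out", "data": {
  "targets": [
    [[0,0,0],[0,0.001,0],1],
    [[0,0,0],[0,0.001,0],1],
    [[0,0,0],[0,0,0],1]
  ]
}}

```text
time: 7.83
ee_pos: [0.537, 0.2594, 0.0531]
eef_rot: [-1.571, -0.0, -1.017]
force: [-0.7, 0.1, 1.0]
finger_gap: 0.005
```

>>> {"op": "carry_out", "data": {
  "targets": [
    [[0,0,0],[0,0.001,0],1],
    [[0,0,0],[0,0.001,0],1],
    [[0,0,0],[0,0,0],1]
  ]
}}

```text
time: 8.08
ee_pos: [0.537, 0.2594, 0.0511]
eef_rot: [-1.571, -0.0, -1.017]
force: [-1.1, -0.5, 2.8]
finger_gap: 0.003
```

>>> {"op": "carry_out", "data": {
  "targets": [
    [[0,0,0],[0,0.001,0],1],
    [[0,0,0],[0,0.001,0],1],
    [[0,0,0],[0,0,0],1]
  ]
}}

```text
time: 8.33
ee_pos: [0.537, 0.2594, 0.049]
eef_rot: [-1.571, -0.0, -1.017]
force: [0.4, -0.0, 2.0]
finger_gap: 0.006
```

>>> {"op": "carry_out", "data": {
  "targets": [
    [[0,0,0],[0,0.001,0],1],
    [[0,0,0],[0,0.001,0],1],
    [[0,0,0],[0,0,0],1]
  ]
}}

```text
time: 8.58
ee_pos: [0.537, 0.2594, 0.047]
eef_rot: [-1.571, -0.0, -1.017]
force: [-0.9, 0.2, 4.0]
finger_gap: 0.006
```

```bash
python3 dz.py .5375 .2595 .050 | sed -n 8,24p; python3 g.py
```

```text
150 [[540, 250, 78], [543, 250, 80], [543, 255, 78], [547, 255, 80]]
151 [[539, 251, 74], [547, 247, 81], [546, 252, 77], [551, 251, 81]]
152 [[540, 251, 70], [544, 250, 73], [545, 253, 72], [549, 253, 74]]
153 [[540, 251, 66], [545, 250, 70], [546, 252, 69], [550, 253, 71]]
154 [[542, 249, 65], [542, 253, 63], [544, 255, 63], [550, 252, 68]]
155 [[542, 249, 61], [544, 251, 61], [548, 251, 64], [549, 255, 62]]
156 [[539, 253, 53], [544, 252, 56], [547, 252, 58], [550, 253, 60]]
157 [[540, 252, 51], [545, 251, 54], [546, 254, 53], [549, 256, 53]]
158 [[539, 253, 45], [544, 252, 49], [548, 252, 52], [544, 261, 44]]
159 [[541, 252, 43], [543, 253, 44], [547, 253, 46], [549, 256, 46]]
160 [[544, 248, 44], [547, 249, 45], [550, 251, 46], [552, 253, 46]]
161 [[549, 242, 46], [550, 246, 45], [553, 248, 45], [556, 248, 48]]
162 [[551, 241, 45], [553, 243, 44], [554, 247, 42], [556, 249, 43]]
163 [[551, 241, 41], [549, 248, 35], [554, 246, 39], [555, 250, 38]]
164 [[552, 240, 38], [552, 245, 35], [556, 245, 37], [558, 247, 37]]
165 [[554, 238, 36], [553, 244, 32], [558, 243, 36], [559, 247, 34]]
166 [[554, 238, 32], [558, 239, 35], [560, 241, 34], [563, 242, 35]]
t 8.6333 pos [0.537  0.2594 0.047 ] rot [-89.99  -0.   -58.25] F [-0.28 -0.56  3.62] gap 0.005 q [ 0.39  0.57  1.53  0.    1.04 -0.17]
```

The round key is now at about 0.0455, roughly 6 mm down. I lift off and check it.

>>> {"op": "carry_out", "data": {
  "targets": [
    [[0,0,0],[0,-0.005,0],1],
    [[0,0,0],[0,-0.015,0],1],
    [[0,0,0],[0,-0.03,0],1],
    [[0,0,0],[0,-0.03,0],1],
    [[0,0,0],[0,-0.02,0],1],
    [[0,0,0],[0,0,0],1],
    [[0,0,0],[0,0,0],1]
  ]
}}

```text
time: 9.22
ee_pos: [0.5371, 0.2595, 0.1478]
eef_rot: [-1.569, -0.0, -1.017]
force: [0.8, 0.6, -0.1]
finger_gap: 0.003
```

```bash
cat > kz.py <<'E'
import sys
from h import *
from rig import imaging
x,y,r=map(float,sys.argv[1:4]); zc=float(sys.argv[4])
for c in ("scene","top"):
    f=imaging.grab_frame(c);p=proj(f,(x,y,zc));Z=[]
    for v in range(int(p[1])-25,int(p[1])+26):
        for u in range(int(p[0])-25,int(p[0])+26):
            z=f["depth"][v,u]
            if z>0:
                o,d=ray(f,(u,v));P=o+d*z
                if np.hypot(P[0]-x,P[1]-y)<r: Z.append(P[2])
    print(c,len(Z),"z pct 10/50/90",np.round(np.percentile(Z,[10,50,90]),4) if Z else None)
E
python3 kz.py .5375 .2595 .012 .046; python3 g.py .563 .034 .147
```

```text
scene 39 z pct 10/50/90 [0.0436 0.0458 0.0484]
top 0 z pct 10/50/90 None
t 9.3167 pos [0.5364 0.2592 0.1459] rot [-9.010e+01  2.000e-02 -5.825e+01] F [0.34 0.2  0.06] gap 0.004 q [ 0.39  0.46  1.45  0.    1.23 -0.17]
tool shift [ 0.2055 -0.001  -0.0959] down dir [-1.7e-03 -7.0e-04 -1.0e+00]
```

The round key stays 6 mm down. Now to the bar key.

>>> {"op": "carry_out", "data": {
  "targets": [
    [[0,0,0],[0.0206,0,-0.0096],1],
    [[0,0,0],[0.0206,0,-0.0096],1],
    [[0,0,0],[0.0206,0,-0.0096],1],
    [[0,0,0],[0.0206,0,-0.0096],1],
    [[0,0,0],[0.0206,0,-0.0096],1],
    [[0,0,0],[0.0206,0,-0.0096],1],
    [[0,0,0],[0.0206,0,-0.0096],1],
    [[0,0,0],[0.0206,0,-0.0096],1],
    [[0,0,0],[0.0206,0,-0.0096],1],
    [[0,0,0],[0.0206,0,-0.0096],1],
    [[0,0,0],[0,0,0],1],
    [[0,0,0],[0,0,0],1]
  ]
}}

```text
time: 10.32
ee_pos: [0.5632, 0.033, 0.1458]
eef_rot: [-1.573, 0.001, -1.018]
force: [0.6, 0.4, -0.1]
finger_gap: 0.003
```

```bash
python3 g.py .563 .034 .056; python3 look.py c .563 .034 .06
```

```text
t 10.3167 pos [0.5632 0.033  0.1458] rot [-9.010e+01  7.000e-02 -5.835e+01] F [ 0.64  0.43 -0.05] gap 0.003 q [-0.01  0.39  1.55  0.    1.21 -0.56]
tool shift [-0.0009  0.0898  0.0005] down dir [-2.2e-03  1.0e-04 -1.0e+00]
```

View pics/c.png

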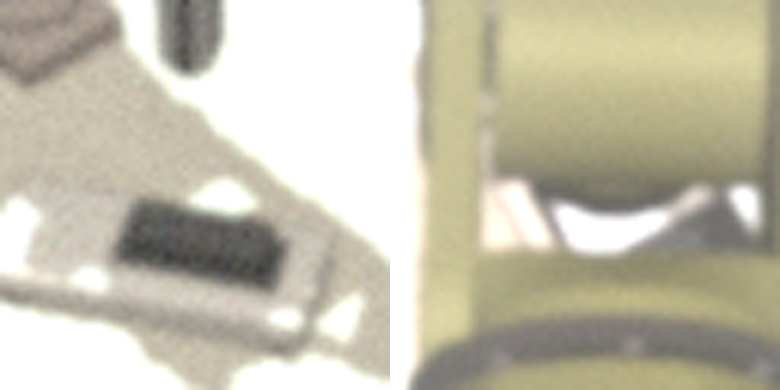

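The picture shows the fingertip at (190,70) above the bar key at (205,240). I descend to about 18 mm above it and settle there.

>>> {"op": "carry_out", "data": {
  "targets": [
    [[0,0,0],[0,0.03,0],1],
    [[0,0,0],[0,0.03,0],1],
    [[0,0,0],[0,0.015,0],1],
    [[0,0,0],[0,0.005,0],1],
    [[0,0,0],[0,0,0],1],
    [[0,0,0],[0,0,0],1],
    [[0,0,0],[0,0,0],1]
  ]
}}

```text
time: 11.0
ee_pos: [0.5644, 0.034, 0.0684]
eef_rot: [-1.569, -0.001, -1.016]
force: [-1.3, -0.2, 1.2]
finger_gap: 0.007
```

```bash
python3 g.py .563 .034 .046; python3 look.py d .563 .034 .05
```

```text
t 11.0 pos [0.5644 0.034  0.0684] rot [-8.990e+01 -6.000e-02 -5.822e+01] F [-1.27 -0.15  1.19] gap 0.007 q [-0.    0.48  1.61  0.    1.04 -0.56]
tool shift [-0.0007  0.0224 -0.0012] down dir [ 2.e-03  1.e-04 -1.e+00]
```

View pics/d.png

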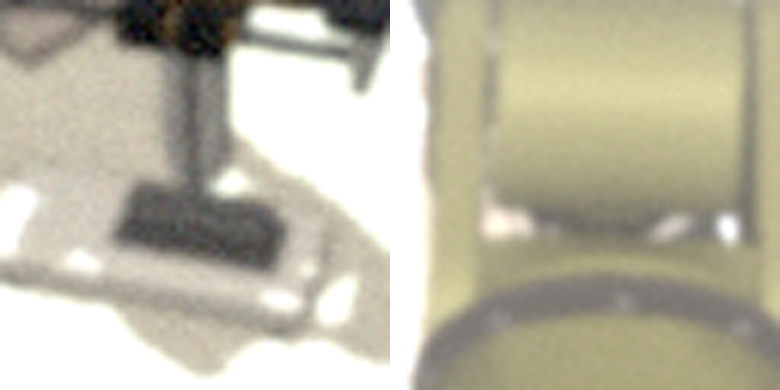

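>>> {"op": "carry_out", "data": {
  "targets": [
    [[0,0,0],[-0.0005,0.005,-0.001],1],
    [[0,0,0],[0,0.005,0],1],
    [[0,0,0],[0,0.004,0],1],
    [[0,0,0],[0,0.003,0],1],
    [[0,0,0],[0,0.001,0],1],
    [[0,0,0],[0,0,0],1],
    [[0,0,0],[0,0,0],1]
  ]
}}

```text
time: 11.68
ee_pos: [0.5626, 0.0336, 0.049]
eef_rot: [-1.571, 0.0, -1.017]
force: [0.2, -0.4, 0.1]
finger_gap: 0.005
```

>>> {"op": "carry_out", "data": {
  "targets": [
    [[0,0,0],[0,0.001,0],1],
    [[0,0,0],[0,0.001,0],1],
    [[0,0,0],[0,0,0],1]
  ]
}}

```text
time: 11.93
ee_pos: [0.5627, 0.0336, 0.0472]
eef_rot: [-1.57, -0.0, -1.017]
force: [0.0, 0.9, 0.8]
finger_gap: 0.002
```

>>> {"op": "carry_out", "data": {
  "targets": [
    [[0,0,0],[0,0.001,0],1],
    [[0,0,0],[0,0.001,0],1],
    [[0,0,0],[0,0,0],1]
  ]
}}

```text
time: 12.18
ee_pos: [0.5627, 0.0336, 0.0451]
eef_rot: [-1.57, -0.0, -1.017]
force: [0.8, -0.2, 3.0]
finger_gap: 0.003
```

>>> {"op": "carry_out", "data": {
  "targets": [
    [[0,0,0],[0,0.001,0],1],
    [[0,0,0],[0,0.001,0],1],
    [[0,0,0],[0,0,0],1]
  ]
}}

```text
time: 12.43
ee_pos: [0.5627, 0.0336, 0.043]
eef_rot: [-1.57, -0.0, -1.017]
force: [0.8, 0.3, 3.1]
finger_gap: 0.006
```

>>> {"op": "carry_out", "data": {
  "targets": [
    [[0,0,0],[0,0.001,0],1],
    [[0,0,0],[0,0.001,0],1],
    [[0,0,0],[0,0,0],1]
  ]
}}

```text
time: 12.68
ee_pos: [0.5627, 0.0336, 0.041]
eef_rot: [-1.57, -0.0, -1.017]
force: [1.1, -0.3, 3.3]
finger_gap: 0.007
```

>>> {"op": "carry_out", "data": {
  "targets": [
    [[0,0,0],[0,-0.005,0],1],
    [[0,0,0],[0,-0.015,0],1],
    [[0,0,0],[0,-0.03,0],1],
    [[0,0,0],[0,-0.03,0],1],
    [[0,0,0],[0,-0.025,0],1],
    [[0,0,0],[0,-0.01,0],1],
    [[0,0,0],[0,0,0],1],
    [[0,0,0],[0,0,0],1]
  ]
}}

```text
time: 13.35
ee_pos: [0.5622, 0.0336, 0.1551]
eef_rot: [-1.572, 0.0, -1.017]
force: [0.2, -0.0, -0.6]
finger_gap: 0.0
```

```bash
python3 kz.py .563 .034 .009 .040;python3 kz.py .5375 .2595 .012 .046; python3 g.py .5745 -.274 .16;
```

```text
scene 26 z pct 10/50/90 [0.0382 0.0393 0.0405]
top 23 z pct 10/50/90 [0.4568 0.4584 0.4596]
scene 35 z pct 10/50/90 [0.0433 0.0455 0.0467]
top 66 z pct 10/50/90 [0.0422 0.0445 0.0469]
t 13.55 pos [0.562  0.0336 0.1545] rot [-9.013e+01  8.000e-02 -5.825e+01] F [ 0.04 -0.4  -0.21] gap 0.006 q [-0.01  0.38  1.54  0.    1.22 -0.56]
tool shift [ 0.2681 -0.0056 -0.1512] down dir [-0.0026  0.     -1.    ]
```

The bar key is 6 mm down and the round key is still down. Next the handpiece box.

>>> {"op": "carry_out", "data": {
  "targets": [
    [[0,0,0],[0.0268,0,-0.0151],1],
    [[0,0,0],[0.0268,0,-0.0151],1],
    [[0,0,0],[0.0268,0,-0.0151],1],
    [[0,0,0],[0.0268,0,-0.0151],1],
    [[0,0,0],[0.0268,0,-0.0151],1],
    [[0,0,0],[0.0268,0,-0.0151],1],
    [[0,0,0],[0.0268,0,-0.0151],1],
    [[0,0,0],[0.0268,0,-0.0151],1],
    [[0,0,0],[0.0268,0,-0.0151],1],
    [[0,0,0],[0.0268,0,-0.0151],1],
    [[0,0,0],[0,0,0],1]
  ]
}}

```text
time: 14.47
ee_pos: [0.5742, -0.2783, 0.1545]
eef_rot: [-1.572, 0.001, -1.02]
force: [-1.4, -0.1, -0.2]
finger_gap: 0.001
```

>>> {"op": "carry_out", "data": {
  "targets": [
    [[0,7,0],[0,0,0],1],
    [[0,7,0],[0,0,0],1],
    [[0,6.7,0],[0,0,0],1],
    [[0,0,0],[0,0,0],1],
    [[0,0,0],[0,0,0],1]
  ]
}}

```text
time: 14.88
ee_pos: [0.575, -0.2734, 0.1553]
eef_rot: [-1.572, 0.001, -1.374]
force: [-0.8, 0.4, -0.1]
finger_gap: 0.01
```

```bash
python3 g.py .5745 -.274 .092
```

```text
t 14.8833 pos [ 0.575  -0.2734  0.1553] rot [-9.005e+01  5.000e-02 -7.872e+01] F [-0.85  0.43 -0.12] gap 0.01 q [-0.5   0.54  1.31  0.    1.3  -0.7 ]
tool shift [ 0.0006  0.0633 -0.0006] down dir [-1.e-03  6.e-04 -1.e+00]
```

>>> {"op": "carry_out", "data": {
  "targets": [
    [[0,0,0],[0,0.03,0],1],
    [[0,0,0],[0,0.02,0],1],
    [[0,0,0],[0,0.01,0],1],
    [[0,0,0],[0,0.003,0],1],
    [[0,0,0],[0,0,0],1],
    [[0,0,0],[0,0,0],1],
    [[0,0,0],[0,0,0],1]
  ]
}}

```text
time: 15.47
ee_pos: [0.5757, -0.274, 0.0944]
eef_rot: [-1.569, -0.001, -1.377]
force: [0.4, -1.2, -0.5]
finger_gap: 0.006
```

```bash
python3 g.py .5745 -.274 .072; python3 look.py e .5745 -.274 .07
```

```text
t 15.4667 pos [ 0.5757 -0.274   0.0944] rot [-8.991e+01 -7.000e-02 -7.891e+01] F [ 0.45 -1.24 -0.55] gap 0.006 q [-0.5   0.6   1.37  0.    1.18 -0.7 ]
tool shift [-0.0003  0.0224 -0.0012] down dir [ 1.7e-03 -9.0e-04 -1.0e+00]
```

View pics/e.png

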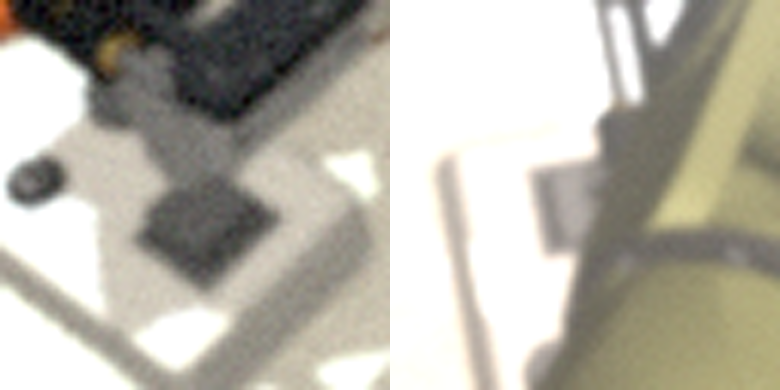

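The picture shows the fingertips at about (200,175), above the square key at (207,225), with the stop key clear at (35,180).

>>> {"op": "carry_out", "data": {
  "targets": [
    [[0,0,0],[0,0.005,-0.001],1],
    [[0,0,0],[0,0.005,0],1],
    [[0,0,0],[0,0.005,0],1],
    [[0,0,0],[0,0.003,0],1],
    [[0,0,0],[0,0.001,0],1],
    [[0,0,0],[0,0,0],1],
    [[0,0,0],[0,0,0],1]
  ]
}}

```text
time: 16.15
ee_pos: [0.5743, -0.274, 0.0741]
eef_rot: [-1.571, -0.0, -1.378]
force: [0.1, 1.1, 0.1]
finger_gap: 0.004
```

>>> {"op": "carry_out", "data": {
  "targets": [
    [[0,0,0],[0,0.001,0],1],
    [[0,0,0],[0,0.001,0],1],
    [[0,0,0],[0,0,0],1]
  ]
}}

```text
time: 16.4
ee_pos: [0.5742, -0.274, 0.072]
eef_rot: [-1.571, -0.0, -1.378]
force: [0.6, -0.8, 0.3]
finger_gap: 0.005
```

>>> {"op": "carry_out", "data": {
  "targets": [
    [[0,0,0],[0,0.001,0],1],
    [[0,0,0],[0,0.001,0],1],
    [[0,0,0],[0,0,0],1]
  ]
}}

```text
time: 16.65
ee_pos: [0.5743, -0.274, 0.0702]
eef_rot: [-1.571, -0.0, -1.378]
force: [-0.8, 0.7, 2.5]
finger_gap: 0.002
```

>>> {"op": "carry_out", "data": {
  "targets": [
    [[0,0,0],[0,0.001,0],1],
    [[0,0,0],[0,0.001,0],1],
    [[0,0,0],[0,0,0],1]
  ]
}}

```text
time: 16.9
ee_pos: [0.5743, -0.274, 0.068]
eef_rot: [-1.571, -0.0, -1.378]
force: [-1.3, -0.6, 4.0]
finger_gap: 0.005
```

>>> {"op": "carry_out", "data": {
  "targets": [
    [[0,0,0],[0,0.001,0],1],
    [[0,0,0],[0,0.001,0],1],
    [[0,0,0],[0,0.001,0],1],
    [[0,0,0],[0,0,0],1]
  ]
}}

```text
time: 17.23
ee_pos: [0.5743, -0.274, 0.065]
eef_rot: [-1.571, -0.0, -1.378]
force: [-0.1, 0.6, 2.3]
finger_gap: 0.004
```

>>> {"op": "carry_out", "data": {
  "targets": [
    [[0,0,0],[0,-0.005,0],1],
    [[0,0,0],[0,-0.015,0],1],
    [[0,0,0],[0,-0.03,0],1],
    [[0,0,0],[0,-0.03,0],1],
    [[0,0,0],[0,-0.03,0],1],
    [[0,0,0],[0,-0.03,0],1],
    [[0,0,0],[0,-0.01,0],1],
    [[0,0,0],[0,0,0],1],
    [[0,0,0],[0,0,0],1],
    [[0,0,0],[0,0,0],1]
  ]
}}

```text
time: 18.07
ee_pos: [0.5736, -0.2737, 0.2128]
eef_rot: [-1.573, 0.002, -1.378]
force: [-0.1, 0.2, -0.7]
finger_gap: 0.005
```

```bash
python3 g.py; python3 kz.py .5745 -.274 .010 .064; python3 kz.py .563 .034 .009 .040;python3 kz.py .5375 .2595 .012 .046; python3 - <<'E'
from rig import imaging
import cv2
for c in ("scene","top"):
    f=imaging.grab_frame(c); cv2.imwrite(f"pics/{c}_end.png",cv2.convertScaleAbs(cv2.resize(f["image"][:,:,::-1],(800,600)),alpha=1.4))
E
```

```text
t 18.0667 pos [ 0.5736 -0.2737  0.2128] rot [-90.14   0.11 -78.95] F [-0.12  0.21 -0.66] gap 0.005 q [-0.5   0.49  1.24 -0.    1.41 -0.7 ]
scene 45 z pct 10/50/90 [0.0617 0.0631 0.0644]
top 45 z pct 10/50/90 [0.0596 0.0619 0.064 ]
scene 23 z pct 10/50/90 [0.0366 0.0393 0.0403]
top 38 z pct 10/50/90 [0.0354 0.0389 0.0412]
scene 33 z pct 10/50/90 [0.0425 0.0455 0.0469]
top 68 z pct 10/50/90 [0.041  0.0444 0.047 ]
```

View pics/scene_end.png

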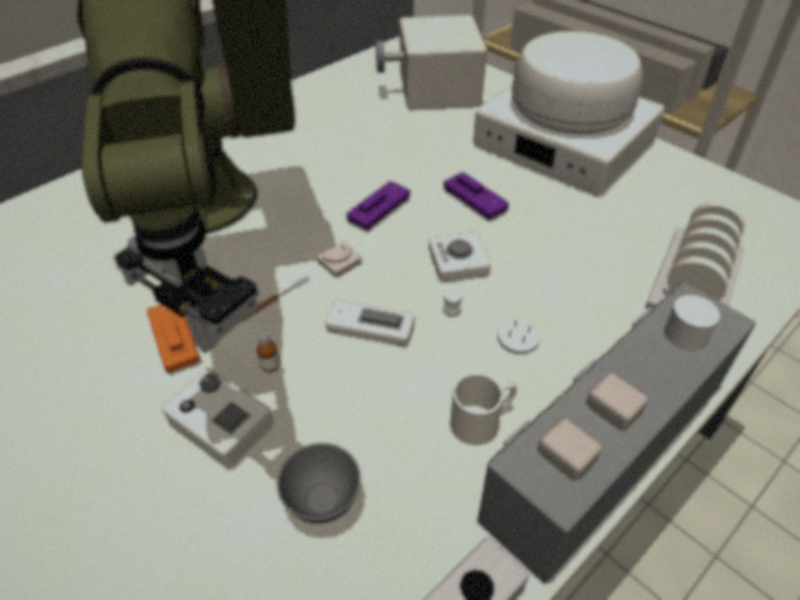

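The picture shows all three grey keys visibly lowered: round (459,246), bar (381,317) and square (231,414). Nothing else has moved, and the arm is clear. I hand the job in.

```bash
python3 -c "
from rig import job
print(job.close_job())"
```

```text
the job is handed in; nothing more can be done
None
```

I tapped the three keys with the closed fingertips in the order asked: round (extractor), bar (lamp), then square (handpiece box). The job is handed in at about 18.5 s of the 58 s allowed.

- **Key depth:** After lifting off, depth readings put the round and bar keys about 6–7 mm down and the square key about 7–8 mm down. All three are past the 4 mm switch point and short of the 12 mm stop. The two cameras differed by about 1 mm.
- **Force:** The contact force at the end of each press step read 4 N or less, with about 1 N of sensor noise. That is slightly below the 5 N or so quoted for a moving key.
- **Bench:** In the last scene picture nothing else had moved, and the arm stood clear with the TCP at z = 0.21 m. I judged the stop key untouched by eye and by where the fingers went; I did not measure it.
- **Disagreements:** The closed fingertips turned out to be almost level with the TCP, not 25 mm ahead of it as stated, so I found contact with depth and force. The two cameras' key positions differed by 3–7 mm, so I used values about midway between them.

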